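# Hold the offcuts box open by its lever

### The job

Open the metal-offcuts box for me: push the bolt with the red knob back until it is fully clear of the steel flap, then press the blue palm pad on the long end of the lever right down so that the heavy flap stands fully open, and finish while still holding the pad down with the fingers so that I can tip scrap in. Do not touch the flap itself, and leave the mug, the ring box and the ring cone where they stand.

Things in the scene. Friction and masses are not known exactly. Their poses are not given: they have to be found in the camera images.
- station: Fixed unit on a grey base plate 200 (x) by 560 (y) by 12 mm; origin at the centre of its underside. White box at x -80 to 60, y 0 to 160 mm, rim height 100, shut by the flap. Bracket for the bolt at y 160 to 290, x -35 to 15, top at height 109, keepers at y 176 and 278 up to height 126. Lever in the plane x 85, fulcrum at y -40, cheeks up to height 117; rubber stop below its long arm.
- flap_hinge (a point): Steel flap, 140 (x) by 160 (y) by 8 mm, about 1.2 kg. Origin on its hinge line, which runs along the station's x axis at the rim next to the fulcrum (station x -10, y 0, height 105); the plate extends along its own +y. Shut it lies level, top at height 109. A dark pin on its +x side lies over the lever's short end, which lifts it.
- flap (a joint): Opening angle of the flap in rad: 0 shut, about 0.6 with the lever right down. It falls shut when the lever is let go.
- lever_axle (a point): The blue lever, a bar 14 mm square and 300 mm long with a round blue palm pad on its long end. Origin on the fulcrum axle (station x 85, y -40, height 105). Short end 90 mm towards +y with a roller under the flap's pin; pad centre 220 mm towards -y.
- lever (a joint): Lever angle in rad: 0 at rest, long arm sloping up 0.18 rad; grows as the pad is pressed down; 0.36 at the stop, long arm sloping down 0.18 rad. The pad sinks about 79 mm in all. Flap weight and a return spring resist with about 6 to 14 N at the pad. Hardly moves while the bolt is shut.
- pad_top (a point): Centre of the top face of the blue palm pad, 90 mm across; at rest about 168 mm above the bench, at the stop about 89 mm. It swings about the fulcrum axle.
- bolt (a joint): Travel of the bolt in m: near 0 shut (tongue lapping 20 mm over the flap's free edge), growing as it is pushed along the station's +y, away from the flap, to 0.040 at its end. Stays where it is left; about 1.5 N of friction.
- bolt_knob (a point): Top centre of the red knob, an upright round post 22 mm across, 54 mm tall, on the 14 mm wide steel bolt bar; knob top at height 175, bar top at height 121. Moves with the bolt along the station's y. With the bolt shut the gap between knob and flap edge is about 54 mm.
- mug: Loose steel mug, 76 mm across, 100 mm tall, handle at its +y side; origin at the centre of its underside. To be left alone.
- ring_box: Loose blue and black ring box, 55 mm square, 44 mm tall; origin at the centre of its underside. To be left alone.
- ring_cone: Loose wooden ring cone with a brass ring, foot 52 mm across, 78 mm tall; origin at the centre of its underside. To be left alone.

How it is judged:
By the outcome, as a careful person would: the job done as asked, in the order asked, and still so for the second after the job is handed in, while the arm keeps its last pose, push and grip.
It also fails if it takes over 48 s, if anything falls off the work surface, if the arm or the gripper's body presses on something with over 40 N, if the wrist force passes 120 N, or if a joint passes its speed limit or range.

### The arm

A 6-joint arm with a two-finger parallel gripper is mounted at the origin on the work surface. World frame = base frame: x ahead of the robot, y to its left, z up, the work surface at z = 0. Lengths are in mm, angles in rad, forces in N, time in s.
With the tool pointing down it reaches from about 275 to 725 mm from the base axis. Payload 15.9 kg.
Tool frame: the origin (TCP) lies at the very end of the fingers, on their centre line; the grasp point (between the pads) lies 19 mm behind it (robot.grip_depth is the distance from the TCP to the grasp point, in mm); y points along the fingers, x is the direction in which the jaws open and shut, and the axes are right-handed (so a half turn about y gives the same grasp; the last joint's range is limited). The gripper opens to 85 mm and grips with 20 to 120 N. Pads are 22 mm wide; open, the fingers measure 114 mm over their backs; the gripper's body (76 mm by 85 mm) begins 54 mm behind the grasp point. The pads swing forward as they close: fully open they stand 13 mm farther back than shut.
Start: joints at [-1.203, 0.213, -0.034, 1.323, 0, 1.571], TCP at [179.775, -466.547, 231.306] pointing down, gripper open.
Joint ranges: [-2.98, 2.98], [-0.74, 1.72], [-1.14, 1.35], [-2.1, 2.04], [-1.57, 1.44], [-3.14, 3.14]. Speed limits (rad/s): [1.89, 1.89, 2.39, 2.57, 3.14, 3.14].

### API

Orientations are given as a rotation vector (axis times angle).
In Python, from cell import robot, optics, hand_in gives the robot as it stands.
- The arm moves only by the tool carry_out, never from a script. Its argument "plan" is a list of rows, each an object of numbers: "x", "y", "z": the shift along the tool's x, y, z in m; "ax", "ay", "az": the turn, a rotation vector about the tool's x, y, z in rad. In form: [{"x": .., "y": .., "z": .., "ax": .., "ay": .., "az": ..}, ...]. A call has 1 to 5 rows; each row is the pose to reach, as a shift and turn from the pose commanded when the call began, along the tool's axes at that moment; what a row does not reach only later rows make up. A row lasts 1/8 s, in which the tool goes at most 62.5 mm and 10.7 degrees, less where a joint would pass 70% of its speed; a pose out of reach is approached as far as the arm can. A call with a gripper value outside its range is refused whole. "grip" is the closure, from 0 (fully open) to 1 (shut), set as the call begins (left out, the last holds). The fingers move at their own pace and stop on an object; the grip force is fixed at half the most. Time passes only in rows, so rows that repeat a pose let the fingers close. It gives the time, the measured TCP pose, the force and the opening at its end, in the units of the state.
- robot.observe(): the state, without advancing time (a new reading comes with each control period).
- optics.camera(name): name is "scene" or "top" or "wrist"; returns a dict with "pixels" (400x640x3 uint8, red, green, blue), "range_z" (400x640 float32, mm along the optical axis (not along the pixel's ray), 0 where there is no reading), "camera_matrix" (3x3 intrinsics, pixels), "rvec" (rotation vector, rad) and "tvec" (3), from world to camera coordinates, as OpenCV has them; the wrist camera has in their place "tool_from_camera" (4x4, takes a point from camera to tool coordinates, whose origin is the TCP and whose axes are the tool frame's). Camera axes: x right, y down, z forward; pixel columns grow to the right and rows downward; lengths in mm; the calibration is good to about 2 mm. The wrist camera is an equidistant fisheye: a pixel r from the principal point sees the ray r / f radians off the axis. A picture is of the moment at which its call begins: read the wrist's pose just before it.
- hand_in(): hands the job in, once; it reports no verdict.
The state is a dict: "time": time; "joints": joint angles; "joint_vel": joint speeds; "joint_efforts": joint torques, N m; "eef_pos": TCP position; "tcp_rot": TCP orientation; "contact_force": force on the tool from outside, world axes, zero at the start; "ft_torque": the same for the moment, N m; "opening": opening from 0.0 (shut) to 1.0 (fully open).
Only numpy, scipy, OpenCV 4.12 (cv2) and the standard library are available. Lean on these libraries where they do the work, as an engineer would, in place of code of your own. Each camera call takes 0.05 s, during which the arm holds its last target.

## Working session

There is one attempt and no reset: what is moved stays moved. The work goes in short steps, Python scripts to look and compute and a tool call to move; the robot and the scene stay as the last step left them, time stands still between calls to the robot, and variables do not carry over. Pictures are saved under pics/ and viewed, and the job is handed in when it is done.

Besides the shell and the picture viewer there is one more tool, called after "Request:" as name([rows], argument=value, ...), one row to a line, values as JSON. carry_out: Moves the arm, as the interface text tells. Its arguments: {"type":"object","properties":{"plan":{"type":"array","items":{"type":"object","properties":{"x":{"type":"number"},"y":{"type":"number"},"z":{"type":"number"},"ax":{"type":"number"},"ay":{"type":"number"},"az":{"type":"number"}}}},"grip":{"type":"number"}},"required":["plan"]}

```bash
ls; mkdir -p pics; cat > h.py <<'E'
import numpy as np, cv2
from cell import robot, optics, hand_in
def cam(n,save=None):
    c=optics.camera(n)
    if save: cv2.imwrite('pics/'+save,c['pixels'][:,:,::-1])
    return c
def world(c,u,v):
    # depth to world
    z=c['range_z'][v,u]; K=c['camera_matrix']
    p=np.linalg.inv(K)@np.array([u,v,1.])*z
    R=cv2.Rodrigues(np.array(c['rvec'],float))[0]
    return R.T@(p-np.array(c['tvec']).ravel())
def cloud(c):
    K=c['camera_matrix'];v,u=np.mgrid[0:400,0:640]
    z=c['range_z']; p=np.stack([(u-K[0,2])/K[0,0]*z,(v-K[1,2])/K[1,1]*z,z],-1)
    R=cv2.Rodrigues(np.array(c['rvec'],float))[0]
    return (p-np.array(c['tvec']).ravel())@R
E
python3 - <<'E'
from h import *
s=robot.observe();print(s)
for n in('scene','top'):
    c=cam(n,n+'0.png');print(c['camera_matrix'],c['rvec'],c['tvec'])
E
```

```text
pics
{'time': 0.0, 'joints': array([-1.20299594e+00,  2.13353944e-01, -3.50725922e-02,  1.32350287e+00,
        2.17077649e-06,  1.57079788e+00]), 'joint_vel': array([-0.00114191,  0.00059851,  0.00025982, -0.0004752 , -0.00039863,
       -0.00209692]), 'joint_efforts': array([ 1.40151849e-03, -6.86154199e+01,  4.87121451e+01,  1.72335719e-02,
        3.83693896e-05,  2.23906773e-05]), 'eef_pos': array([ 179.65691109, -466.23398288,  230.81191617]), 'tcp_rot': array([-1.36038832,  0.93482217, -0.93328217]), 'contact_force': array([-0.00355587, -0.10996701, -0.90639626]), 'ft_torque': array([ 0.0304913 , -0.04918833, -0.00043399]), 'opening': 1.0004797862865704}
[[419.09916532   0.         321.1612202 ]
 [  0.         419.09916532 201.34295958]
 [  0.           0.           1.        ]] [ 1.75264725  1.69786643 -0.74054963] [ -20.92498819 -301.06194036 1355.76595963]
[[428.51707959   0.         320.09060505]
 [  0.         428.51707959 194.4764002 ]
 [  0.           0.           1.        ]] [ 2.22327295 -2.17216148  0.05050172] [  -4.81054164  597.47651368 1160.61855334]
```

View pics/scene0.png

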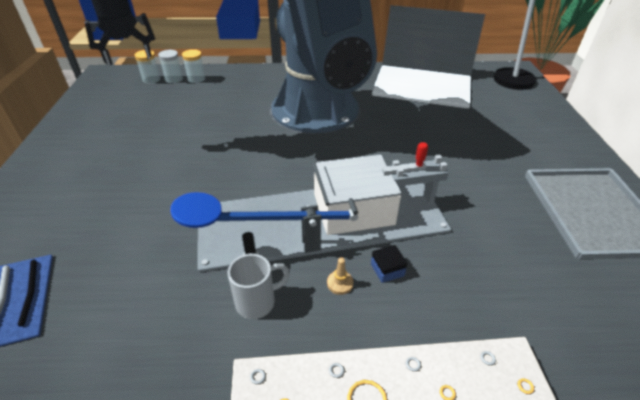

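View pics/top0.png

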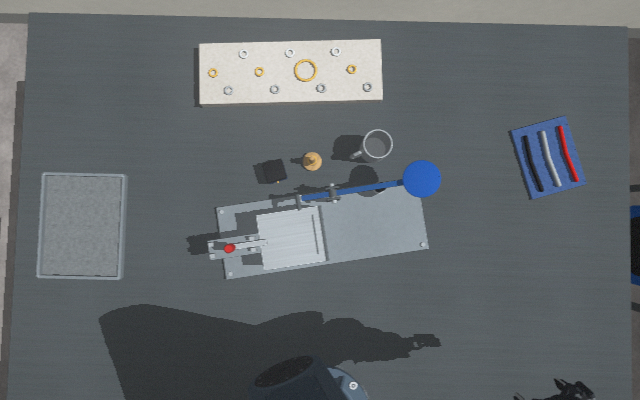

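Top view: red knob near (229,248), pad near (421,179), and the mug, cone and box lie on the +x side. In the scene view the knob is near (422,154) and the pad near (196,210). Next I measure them.

```bash
cat > meas.py <<'E'
from h import *
def run(verbose=True):
    for n in('top','scene'):
        c=cam(n);P=cloud(c);im=c['pixels'].astype(int);r,g,b=im[...,0],im[...,1],im[...,2]
        ok=(c['range_z']>0)
        box=(P[...,0]>200)&(P[...,0]<650)&(abs(P[...,1])<450)&ok
        red=(r>120)&(g<70)&(b<70)&box&(P[...,2]>110)
        blue=(b>100)&(r<60)&(b>1.5*g)&box&(P[...,2]>60)
        print(n,'red',red.sum(),P[red].mean(0).round(1),P[red].min(0).round(1),P[red].max(0).round(1))
        t=red&(P[...,2]>168)
        if t.any():print('  top',t.sum(),P[t].mean(0).round(1))
        k=cv2.morphologyEx(blue.astype(np.uint8),cv2.MORPH_OPEN,np.ones((13,13)))>0
        if k.any(): print('  pad',k.sum(),P[k].mean(0).round(1),((P[k].min(0)+P[k].max(0))/2).round(1),np.ptp(P[k],axis=0).round(1)); 
        lev=blue&~(cv2.dilate(k.astype(np.uint8),np.ones((7,7)))>0)
        if lev.sum()>20:
            d=P[lev];m=d.mean(0);w=np.linalg.svd(d-m)[2][0];print('  lever',lev.sum(),m.round(1),w.round(3),d.min(0).round(),d.max(0).round())
if __name__=='__main__':run()
E
python3 - <<'E'
import meas; meas.run()
from h import *
c=cam('top');P=cloud(c)
# screw corners of plate
for u,v in [(222,212),(230,274),(423,244),(290,235),(320,240),(260,240),(377,132),(363,151),(312,160)]: print(u,v,P[v,u].round(1))
# plate rect at z~12
m=((abs(P[...,2]-12)<5)&(P[...,0]>200)&(P[...,0]<620)&(abs(P[...,1])<420)).astype(np.uint8)
m=cv2.morphologyEx(m,cv2.MORPH_OPEN,np.ones((3,3)))
n,l,s,_=cv2.connectedComponentsWithStats(m);i=1+s[1:,4].argmax()
r=cv2.minAreaRect(P[l==i][:,:2].astype(np.float32));print(r,cv2.boxPoints(r))
tal=(P[...,2]>30)&(P[...,0]>200)&(P[...,0]<650)&(abs(P[...,1])<420)
for z0,z1 in((104,114),):
    q=tal&(P[...,2]>z0)&(P[...,2]<z1); print(q.sum()); rr=cv2.minAreaRect(P[q][:,:2].astype(np.float32));print(rr)
R=cv2.Rodrigues(np.array(robot.observe()['tcp_rot']))[0];print(R.round(3))
E
```

```text
top red 74 [459.3 220.8 171.8] [449.4 211.8 152.8] [468.3 232.7 177.8]
  top 63 [458.8 222.  173.8]
  pad 731 [ 623.6 -230.7  167. ] [ 622.2 -230.7  167.3] [55.4 79.3 21.4]
  lever 317 [610.2 -93.7 124.7] [-0.169  0.969 -0.179] [ 581. -179.   96.] [629.  50. 143.]
scene red 133 [465.5 219.6 158.5] [452.8 213.6 123.3] [473.5 230.6 175.4]
  top 49 [463.  222.2 172.9]
  pad 478 [ 624.  -220.   165.3] [ 622.5 -219.9  165.5] [54.  54.1 11.3]
  lever 642 [ 618.6 -131.8  137.3] [ 0.121 -0.963  0.241] [ 586. -274.   96.] [650.  55. 176.]
222 212 [543.2 275.2  18.2]
230 274 [375.8 248.4  15.9]
423 244 [ 468.9 -274.2   15.1]
290 235 [489.4  82.3 105.8]
320 240 [479.    6.6 112. ]
260 240 [475.9 155.7 117.5]
377 132 [ 761.8 -136.1   73.8]
363 151 [708.8 -99.   88.3]
312 160 [684.2  32.2  73.9]
((515.3348388671875, -98.20135498046875), (182.29953002929688, 361.23968505859375), 9.93062686920166) [[ 394.40182   63.99302]
 [ 456.69968 -291.83432]
 [ 636.2678  -260.39572]
 [ 573.97      95.43161]]
4496
((489.832275390625, 90.87332916259766), (180.75498962402344, 401.07470703125), 18.263296127319336)
[[ 0.36  -0.     0.933]
 [-0.933  0.     0.36 ]
 [-0.    -1.     0.   ]]
```

```bash
sed -i 's/<650)/<720)/' meas.py; cat > mv.py <<'E'
from h import *
import sys
from scipy.spatial.transform import Rotation as Ro
# args: world target x y z yaw(deg of tool x); prints shift in tool axes (m) and turn
def go(x,y,z,yaw):
    s=robot.observe();R=cv2.Rodrigues(np.array(s['tcp_rot']))[0]
    c,n=np.cos(np.radians(yaw)),np.sin(np.radians(yaw))
    T=np.array([[c,0,-n],[n,0,c],[0,-1,0]])
    d=R.T@(np.array([x,y,z])-s['eef_pos'])/1000
    print('shift',d.round(4),'turn',Ro.from_matrix(R.T@T).as_rotvec().round(4),'t',round(s['time'],2),'p',s['eef_pos'].round(1),'F',s['contact_force'].round(1))
if __name__=='__main__': go(*map(float,sys.argv[1:]))
E
python3 - <<'E'
import meas; meas.run()
from h import *
# ray intersection of the red knob top & pad centres: blob centroids -> plane; yaw from blue lever and flap
def ray(c,u,v,z):
    K=c['camera_matrix'];R=cv2.Rodrigues(np.array(c['rvec'],float))[0]
    d=R.T@np.linalg.inv(K)@[u,v,1.];o=-R.T@np.array(c['tvec']).ravel();return o+d*(z-o[2])/d[2]
c=cam('top');im=c['pixels'].astype(int);r,g,b=im[...,0],im[...,1],im[...,2];v,u=np.mgrid[0:400,0:640]
m=(b>100)&(r<60)&(b>1.5*g)&(u>350)&(u<470);k=cv2.morphologyEx(m.astype(np.uint8),cv2.MORPH_OPEN,np.ones((13,13)))>0
print('pad ray',u[k].mean(),v[k].mean(),ray(c,u[k].mean(),v[k].mean(),167))
for p in[(222,212),(230,274),(423,244)]:print('screw',ray(c,*p,13))
m=(r>120)&(g<70)&(b<70)&(u<300)&(u>200)&(v>220);print('knob ray',u[m].mean(),v[m].mean(),ray(c,u[m].mean(),v[m].mean(),170))
E
python3 mv.py 480 -150 240 10
```

```text
top red 74 [459.3 220.7 172.1] [449.7 212.  154.1] [468.3 232.7 178.7]
  top 63 [458.9 221.9 174.1]
  pad 926 [ 632.4 -227.6  166.6] [ 635.4 -229.9  166.6] [82.1 77.5 19.9]
  lever 375 [ 615.8 -111.2  130.1] [-0.221  0.949 -0.224] [ 581. -269.   95.] [671.  55. 178.]
scene red 134 [465.3 219.7 158.5] [453.3 213.6 123. ] [471.7 233.3 176.2]
  top 51 [463.2 222.2 172.9]
  pad 1063 [ 645.7 -232.9  167.9] [ 640.4 -234.5  167.1] [87.2 75.7 17.9]
  lever 518 [615.7 -91.9 127.2] [ 0.171 -0.959  0.226] [ 585. -266.   95.] [670.  55. 173.]
pad ray 421.1600378787879 178.17708333333334 [ 634.88935121 -231.34835441  167.        ]
screw [543.21392911 276.40027349  13.        ]
screw [375.35805044 248.95542226  13.        ]
screw [ 468.77726411 -274.73941157   13.        ]
knob ray 228.95945945945945 247.9189189189189 [458.85307956 221.21680396 170.        ]
shift [-0.1874 -0.0087  0.394 ] turn [-1.0000e-04 -1.3775e+00 -2.0000e-04] t 0.4 p [ 179.8 -466.5  231.2] F [-0.6  0.3 -0.8]
```

Knob is at about (460, 221, 175) and pad at about (637, -232, 167). Yaw is about 10°. Both match the given sizes and layout. I'll close the fingers and travel high.

Request:
carry_out([
  {"x": -0.03, "y": -0.009, "z": 0.06, "ay": -0.17},
  {"x": -0.08, "y": -0.009, "z": 0.13, "ay": -0.34},
  {"x": -0.12, "y": -0.009, "z": 0.22, "ay": -0.51},
  {"x": -0.16, "y": -0.009, "z": 0.31, "ay": -0.68},
  {"x": -0.187, "y": -0.009, "z": 0.394, "ay": -0.85},
], grip=1)

```text
invalid input at $.plan[0]: expected keys x, y, z, ax, ay, az
```

```bash
python3 mv.py 465 187 240 10
```

```text
shift [-0.5072 -0.0087  0.5011] turn [-1.0000e-04 -1.3775e+00 -2.0000e-04] t 0.4 p [ 179.8 -466.5  231.2] F [-0.6  0.3 -0.8]
```

Request:
carry_out([
  {"x": -0.03, "y": -0.009, "z": 0.06, "ax": 0, "ay": -0.17, "az": 0},
  {"x": -0.08, "y": -0.009, "z": 0.13, "ax": 0, "ay": -0.34, "az": 0},
  {"x": -0.12, "y": -0.009, "z": 0.22, "ax": 0, "ay": -0.51, "az": 0},
  {"x": -0.16, "y": -0.009, "z": 0.31, "ax": 0, "ay": -0.68, "az": 0},
  {"x": -0.187, "y": -0.009, "z": 0.394, "ax": 0, "ay": -0.85, "az": 0},
], grip=1)

```text
time: 1.02
eef_pos: [389.0, -233.8, 240.6]
tcp_rot: [-1.554, 0.272, -0.273]
contact_force: [1.1, -2.0, 0.0]
opening: 0.005
```

```bash
python3 mv.py 465 187 240 10
```

```text
shift [-7.190e-02  4.000e-04  4.215e-01] turn [ 4.000e-04 -5.221e-01  7.000e-04] t 1.02 p [ 389.  -233.8  240.6] F [ 1.1 -2.   0. ]
```

Request:
carry_out([
  {"x": 0, "y": 0, "z": 0, "ax": 0, "ay": 0, "az": 0},
  {"x": 0, "y": 0, "z": 0, "ax": 0, "ay": 0, "az": 0},
])

```text
time: 1.27
eef_pos: [387.8, -235.5, 240.2]
tcp_rot: [-1.553, 0.277, -0.277]
contact_force: [-0.2, -0.7, 1.1]
opening: -0.0
```

```bash
python3 mv.py 465 187 240 10
```

```text
shift [-7.370e-02  1.000e-04  4.231e-01] turn [ 1.000e-04 -5.277e-01 -4.000e-04] t 1.27 p [ 387.8 -235.5  240.2] F [-0.2 -0.7  1.1]
```

Request:
carry_out([
  {"x": -0.01, "y": 0, "z": 0.06, "ax": 0, "ay": -0.17, "az": 0},
  {"x": -0.02, "y": 0, "z": 0.12, "ax": 0, "ay": -0.34, "az": 0},
  {"x": -0.03, "y": 0, "z": 0.18, "ax": 0, "ay": -0.5, "az": 0},
  {"x": -0.04, "y": 0, "z": 0.24, "ax": 0, "ay": -0.528, "az": 0},
  {"x": -0.05, "y": 0, "z": 0.3, "ax": 0, "ay": -0.528, "az": 0},
])

```text
time: 1.9
eef_pos: [444.8, 63.7, 240.5]
tcp_rot: [-1.567, -0.135, 0.134]
contact_force: [1.4, -0.3, 0.8]
opening: -0.001
```

```bash
python3 mv.py 465 187 240 10
```

```text
shift [0.0409 0.0005 0.1181] turn [ 0.0003 -0.0029  0.0007] t 1.9 p [444.8  63.7 240.5] F [ 1.4 -0.3  0.8]
```

Request:
carry_out([
  {"x": 0.02, "y": 0, "z": 0.06, "ax": 0, "ay": -0.002, "az": 0},
  {"x": 0.041, "y": 0, "z": 0.118, "ax": 0, "ay": -0.002, "az": 0},
  {"x": 0.041, "y": 0, "z": 0.119, "ax": 0, "ay": -0.002, "az": 0},
  {"x": 0.041, "y": 0, "z": 0.119, "ax": 0, "ay": -0.002, "az": 0},
])

```text
time: 2.4
eef_pos: [464.5, 186.3, 240.2]
tcp_rot: [-1.567, -0.137, 0.138]
contact_force: [-0.4, -0.0, 0.1]
opening: 0.002
```

```bash
python3 mv.py 465 187 140 10; python3 - <<'E'
from h import *
a=cam('top','top1.png')['pixels'][150:350,100:420];b=cam('scene','scene1.png')['pixels'][100:300,260:560]
w=cam('wrist')['pixels']
cv2.imwrite('pics/m1.png',np.vstack([cv2.resize(a,(480,300)),cv2.resize(b,(480,300))])[:,:,::-1]);cv2.imwrite('pics/w1.png',w[:,:,::-1])
E
```

```text
shift [0.0006 0.1002 0.0007] turn [ 0.0004  0.0006 -0.0004] t 2.4 p [464.5 186.3 240.2] F [-0.4 -0.   0.1]
```

View pics/m1.png

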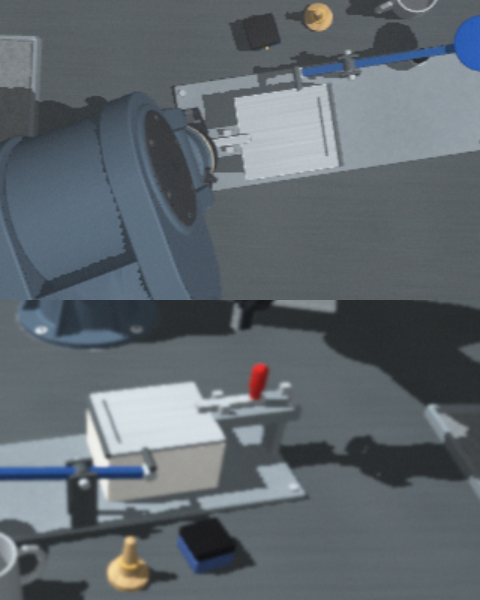

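View pics/w1.png

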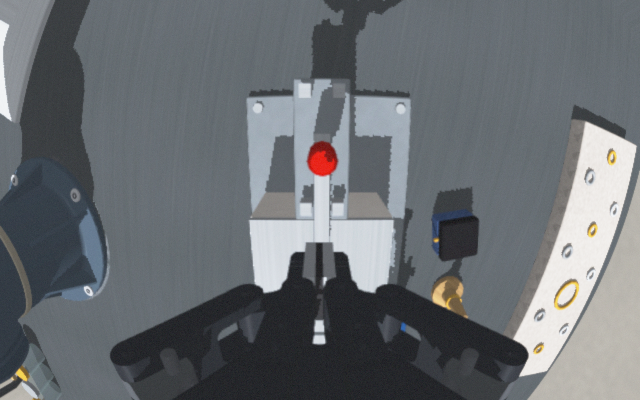

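Wrist view: the red knob at (322,157) lies straight ahead along tool z, with the finger tips at about (320,265) centred on the bolt bar. I'll descend to z≈142, which clears the bar (121) and keepers (126).

Request:
carry_out([
  {"x": 0, "y": 0.04, "z": 0, "ax": 0, "ay": 0, "az": 0},
  {"x": 0, "y": 0.08, "z": 0, "ax": 0, "ay": 0, "az": 0},
  {"x": 0, "y": 0.098, "z": 0, "ax": 0, "ay": 0, "az": 0},
  {"x": 0, "y": 0.098, "z": 0, "ax": 0, "ay": 0, "az": 0},
  {"x": 0, "y": 0.098, "z": 0, "ax": 0, "ay": 0, "az": 0},
])

```text
time: 3.18
eef_pos: [465.0, 187.2, 143.4]
tcp_rot: [-1.566, -0.139, 0.137]
contact_force: [0.4, 0.7, 0.3]
opening: -0.001
```

```bash
python3 - <<'E'
from h import *
b=cam('scene','scene2.png')['pixels'][20:220,260:560];w=cam('wrist')['pixels'][50:350,160:480]
cv2.imwrite('pics/m2.png',np.hstack([cv2.resize(b,(450,300)),w])[:,:,::-1])
E
```

```text
(no output)
```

View pics/m2.png

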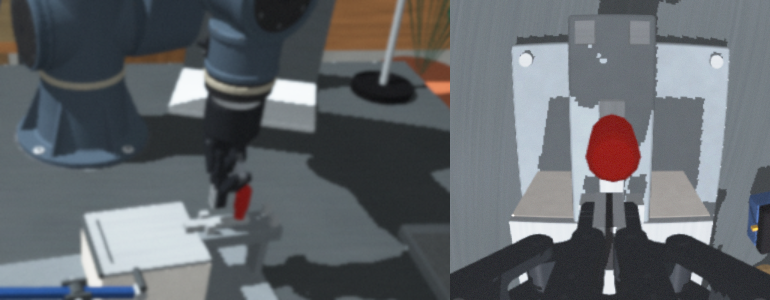

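The fingers stand just behind the knob (knob at about (612,150) in the right-hand crop) and are clear of the flap. Now I push along +z.

Request:
carry_out([
  {"x": 0, "y": 0, "z": 0.01, "ax": 0, "ay": 0, "az": 0},
  {"x": 0, "y": 0, "z": 0.02, "ax": 0, "ay": 0, "az": 0},
  {"x": 0, "y": 0, "z": 0.03, "ax": 0, "ay": 0, "az": 0},
  {"x": 0, "y": 0, "z": 0.04, "ax": 0, "ay": 0, "az": 0},
  {"x": 0, "y": 0, "z": 0.045, "ax": 0, "ay": 0, "az": 0},
])

```text
time: 3.9
eef_pos: [456.3, 232.7, 142.2]
tcp_rot: [-1.566, -0.139, 0.139]
contact_force: [1.0, -1.0, 1.2]
opening: 0.002
```

```bash
python3 - <<'E'
from h import *
import meas;meas.run()
w=cam('wrist')['pixels']
cv2.imwrite('pics/m3.png',w[:,:,::-1])
E
```

```text
meas.py:9: RuntimeWarning: Mean of empty slice.
  print(n,'red',red.sum(),P[red].mean(0).round(1),P[red].min(0).round(1),P[red].max(0).round(1))
  ret = um.true_divide(
Traceback (most recent call last):
  File "meas.py", line 9, in run
    print(n,'red',red.sum(),P[red].mean(0).round(1),P[red].min(0).round(1),P[red].max(0).round(1))
                                                    ~~~~~~~~~~^^^
ValueError: zero-size array to reduction operation minimum which has no identity
```

Request:
carry_out([
  {"x": 0, "y": 0, "z": 0.002, "ax": 0, "ay": 0, "az": 0},
  {"x": 0, "y": 0, "z": 0.004, "ax": 0, "ay": 0, "az": 0},
  {"x": 0, "y": 0, "z": 0.004, "ax": 0, "ay": 0, "az": 0},
])

```text
time: 4.32
eef_pos: [455.6, 235.8, 142.2]
tcp_rot: [-1.566, -0.139, 0.139]
contact_force: [-0.3, -0.3, 0.1]
opening: 0.002
```

```bash
python3 - <<'E'
from h import *
w=cam('wrist')['pixels'][:,120:520];b=cv2.resize(cam('scene','s3.png')['pixels'][100:300,330:500],(340,400))
cv2.imwrite('pics/m3.png',np.hstack([w,b])[:,:,::-1])
E
```

```text
(no output)
```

View pics/m3.png

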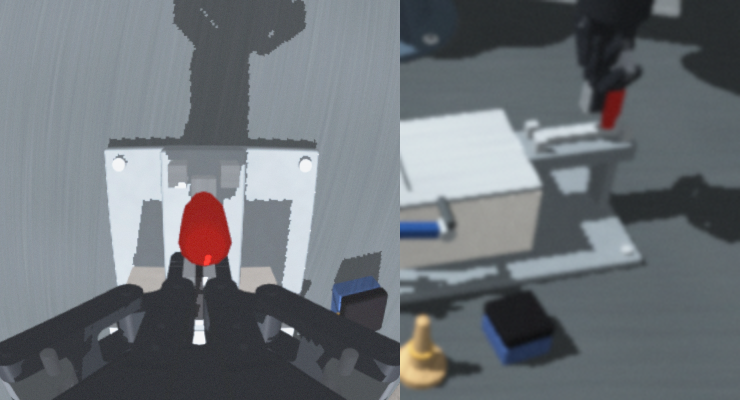

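The fingers are against the knob, and the tongue now ends at the keeper at about (530,130), off the flap. I'll push a few mm more, to the end of travel, watching force.

Request:
carry_out([
  {"x": 0, "y": 0, "z": 0.001, "ax": 0, "ay": 0, "az": 0},
  {"x": 0, "y": 0, "z": 0.002, "ax": 0, "ay": 0, "az": 0},
  {"x": 0, "y": 0, "z": 0.002, "ax": 0, "ay": 0, "az": 0},
])

```text
time: 4.8
eef_pos: [455.4, 237.9, 142.3]
tcp_rot: [-1.566, -0.139, 0.139]
contact_force: [0.1, -1.1, -0.0]
opening: -0.002
```

Now I retreat 15 mm, lift, and check the knob.

Request:
carry_out([
  {"x": 0, "y": 0, "z": -0.015, "ax": 0, "ay": 0, "az": 0},
  {"x": 0, "y": -0.04, "z": -0.015, "ax": 0, "ay": 0, "az": 0},
  {"x": 0, "y": -0.1, "z": -0.015, "ax": 0, "ay": 0, "az": 0},
  {"x": 0, "y": -0.1, "z": -0.07, "ax": 0, "ay": 0, "az": 0},
  {"x": 0.02, "y": -0.1, "z": -0.13, "ax": 0, "ay": 0, "az": 0},
])

```text
time: 5.42
eef_pos: [497.8, 112.6, 243.4]
tcp_rot: [-1.566, -0.142, 0.139]
contact_force: [1.3, 0.1, -0.1]
opening: 0.0
```

Request:
carry_out([
  {"x": 0.02, "y": 0, "z": -0.06, "ax": 0, "ay": 0, "az": 0},
  {"x": 0.04, "y": 0, "z": -0.12, "ax": 0, "ay": 0, "az": 0},
  {"x": 0.05, "y": 0, "z": -0.18, "ax": 0, "ay": 0, "az": 0},
  {"x": 0.06, "y": 0, "z": -0.24, "ax": 0, "ay": 0, "az": 0},
  {"x": 0.06, "y": 0, "z": -0.24, "ax": 0, "ay": 0, "az": 0},
])

```text
time: 6.05
eef_pos: [599.1, -116.3, 241.3]
tcp_rot: [-1.567, -0.135, 0.136]
contact_force: [0.0, 1.2, -0.2]
opening: -0.003
```

```bash
python3 - <<'E'
from h import *
t=cam('top','t4.png');a=cv2.resize(t['pixels'][190:300,180:440],(780,330),interpolation=cv2.INTER_CUBIC)
cv2.imwrite('pics/m4.png',a[:,:,::-1])
import meas;meas.run()
E
python3 mv.py 637 -232 240 10
```

```text
top red 21 [451.7 258.6 173.9] [446.4 247.5 147.2] [458.3 264.9 179.7]
  top 20 [451.6 259.1 175.2]
  lever 77 [606.9 -72.7 121. ] [-0.184  0.963 -0.198] [ 587. -102.  103.] [616.   4. 129.]
scene red 9 [458.3 254.6 127.1] [453.8 253.2 123.8] [461.7 257.5 131.4]
  pad 1131 [ 643.2 -234.8  168.3] [ 639.5 -236.2  166.9] [86.4 72.6 18.5]
  lever 409 [ 622.3 -121.7  133.5] [ 0.195 -0.944  0.266] [ 597. -200.  111.] [664. -33. 163.]
shift [ 0.0167  0.0022 -0.1252] turn [-0.0004  0.0022 -0.0001] t 6.2 p [ 598.5 -111.7  242.2] F [-0.1 -0.2 -0.2]
```

View pics/m4.png

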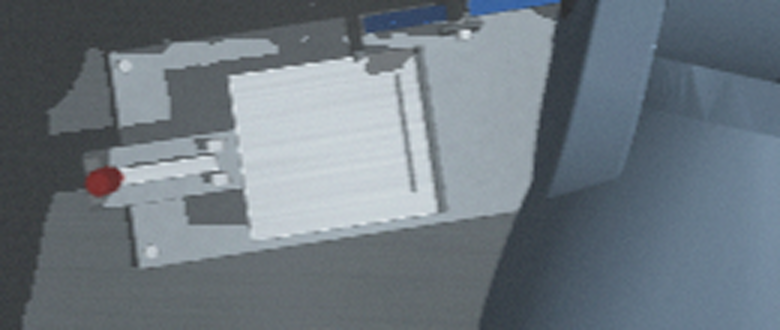

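Bolt: the knob has moved about 38 mm. The tongue end at about (218,163) is well short of the flap edge at about (238,163). On to the pad.

Request:
carry_out([
  {"x": 0.01, "y": 0, "z": -0.06, "ax": 0, "ay": 0, "az": 0},
  {"x": 0.017, "y": 0, "z": -0.115, "ax": 0, "ay": 0, "az": 0},
  {"x": 0.018, "y": 0.02, "z": -0.125, "ax": 0, "ay": 0, "az": 0},
  {"x": 0.018, "y": 0.04, "z": -0.125, "ax": 0, "ay": 0, "az": 0},
  {"x": 0.018, "y": 0.04, "z": -0.125, "ax": 0, "ay": 0, "az": 0},
])

```text
time: 6.82
eef_pos: [637.9, -230.1, 201.3]
tcp_rot: [-1.565, -0.138, 0.142]
contact_force: [-0.4, 0.5, -0.1]
opening: -0.003
```

```bash
python3 mv.py 637 -232 168 10;python3 - <<'E'
from h import *
w=cam('wrist')['pixels'][:,120:520];b=cv2.resize(cam('scene','s5.png')['pixels'][100:300,130:300],(340,400))
cv2.imwrite('pics/m5.png',np.hstack([w,b])[:,:,::-1])
E
```

```text
shift [-0.0012  0.0333 -0.0017] turn [-0.0013  0.0039 -0.002 ] t 6.83 p [ 637.9 -230.1  201.3] F [-0.4  0.5 -0.1]
```

View pics/m5.png

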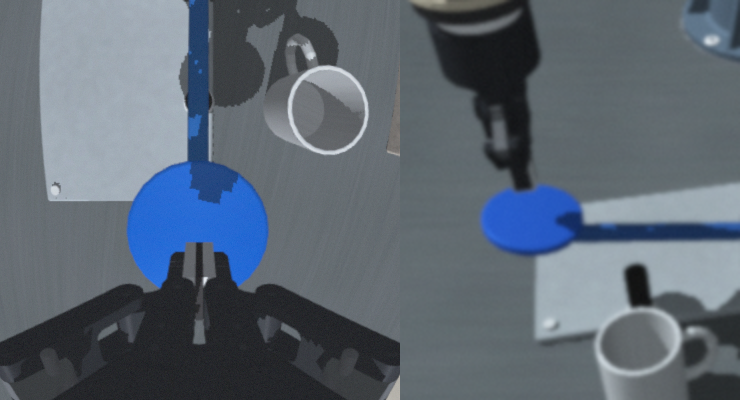

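The fingertips are centred over the pad (about (200,245) in the wrist crop), with the mug well clear at about (325,110). Now I press, following the arc.

Request:
carry_out([
  {"x": 0, "y": 0.012, "z": -0.002, "ax": 0, "ay": 0, "az": 0},
  {"x": 0, "y": 0.024, "z": -0.002, "ax": 0, "ay": 0, "az": 0},
  {"x": 0, "y": 0.034, "z": -0.002, "ax": 0, "ay": 0, "az": 0},
  {"x": 0, "y": 0.042, "z": -0.003, "ax": 0, "ay": 0, "az": 0},
  {"x": 0, "y": 0.05, "z": -0.004, "ax": 0, "ay": 0, "az": 0},
])

```text
time: 7.55
eef_pos: [639.5, -236.4, 152.6]
tcp_rot: [-1.568, -0.139, 0.138]
contact_force: [-2.5, -4.5, 9.1]
opening: 0.001
```

Request:
carry_out([
  {"x": 0, "y": 0.008, "z": -0.001, "ax": 0, "ay": 0, "az": 0},
  {"x": 0, "y": 0.016, "z": -0.002, "ax": 0, "ay": 0, "az": 0},
  {"x": 0, "y": 0.024, "z": -0.003, "ax": 0, "ay": 0, "az": 0},
  {"x": 0, "y": 0.032, "z": -0.003, "ax": 0, "ay": 0, "az": 0},
  {"x": 0, "y": 0.04, "z": -0.004, "ax": 0, "ay": 0, "az": 0},
])

```text
time: 8.18
eef_pos: [640.4, -240.3, 112.8]
tcp_rot: [-1.568, -0.14, 0.137]
contact_force: [-1.0, -2.4, 8.5]
opening: -0.002
```

```bash
python3 mv.py 638 -240 89 10
```

```text
shift [-0.0024  0.0238  0.0008] turn [0.0019 0.0019 0.0012] t 8.18 p [ 640.4 -240.3  112.8] F [-1.  -2.4  8.5]
```

Request:
carry_out([
  {"x": 0, "y": 0.006, "z": -0.001, "ax": 0, "ay": 0, "az": 0},
  {"x": 0, "y": 0.012, "z": -0.001, "ax": 0, "ay": 0, "az": 0},
  {"x": 0, "y": 0.017, "z": -0.002, "ax": 0, "ay": 0, "az": 0},
  {"x": 0, "y": 0.02, "z": -0.002, "ax": 0, "ay": 0, "az": 0},
  {"x": 0, "y": 0.021, "z": -0.002, "ax": 0, "ay": 0, "az": 0},
])

```text
time: 8.8
eef_pos: [640.6, -240.9, 91.4]
tcp_rot: [-1.566, -0.14, 0.139]
contact_force: [-2.3, 4.0, 8.9]
opening: 0.002
```

Request:
carry_out([
  {"x": 0, "y": 0.001, "z": 0, "ax": 0, "ay": 0, "az": 0},
  {"x": 0, "y": 0.002, "z": 0, "ax": 0, "ay": 0, "az": 0},
  {"x": 0, "y": 0.002, "z": 0, "ax": 0, "ay": 0, "az": 0},
])

```text
time: 9.18
eef_pos: [640.6, -240.9, 89.7]
tcp_rot: [-1.566, -0.14, 0.139]
contact_force: [-1.1, 4.4, 9.2]
opening: 0.001
```

Force has not risen yet, so I continue in 1 mm steps until the stop shows.

Request:
carry_out([
  {"x": 0, "y": 0.001, "z": 0, "ax": 0, "ay": 0, "az": 0},
  {"x": 0, "y": 0.002, "z": 0, "ax": 0, "ay": 0, "az": 0},
  {"x": 0, "y": 0.002, "z": 0, "ax": 0, "ay": 0, "az": 0},
])

```text
time: 9.55
eef_pos: [640.7, -240.8, 88.5]
tcp_rot: [-1.566, -0.141, 0.138]
contact_force: [-5.6, 6.5, 19.1]
opening: 0.003
```

Request:
carry_out([
  {"x": 0, "y": 0.001, "z": 0, "ax": 0, "ay": 0, "az": 0},
  {"x": 0, "y": 0.001, "z": 0, "ax": 0, "ay": 0, "az": 0},
])

```text
time: 9.8
eef_pos: [640.8, -240.8, 87.8]
tcp_rot: [-1.566, -0.141, 0.138]
contact_force: [-7.1, 6.4, 22.9]
opening: -0.001
```

```bash
python3 - <<'E'
from h import *
b=cam('scene')['pixels'];cv2.imwrite('pics/s6.png',b[:,:,::-1])
c=cam('top');cv2.imwrite('pics/t6.png',c['pixels'][:,:,::-1])
for n in('scene','top'):
    c=cam(n);P=cloud(c)
    Ys=np.array([-.174,.985]);o=np.array([510,2.]);X=np.array([.985,.174])
    q=P[...,:2]-o;sx=q@X;sy=q@Ys
    m=(abs(sx+10)<55)&(sy>5)&(sy<170)&(P[...,2]>108)&(P[...,2]<260)
    if m.sum()>30:
        f=np.polyfit(sy[m],P[...,2][m],1);print(n,m.sum(),'flap slope angle',np.arctan(f[0]),P[...,2][m].max())
for _ in range(1):
    s=robot.observe();print(s['time'],s['contact_force'],s['eef_pos'])
E
```

```text
scene 2378 flap slope angle 0.5397368403246493 201.68089542537118
top 2605 flap slope angle 0.5003208601228325 205.45785127259666
10.0 [-7.12338188  6.30861496 23.75023761] [ 640.77498273 -240.78949134   87.87945163]
```

View pics/s6.png

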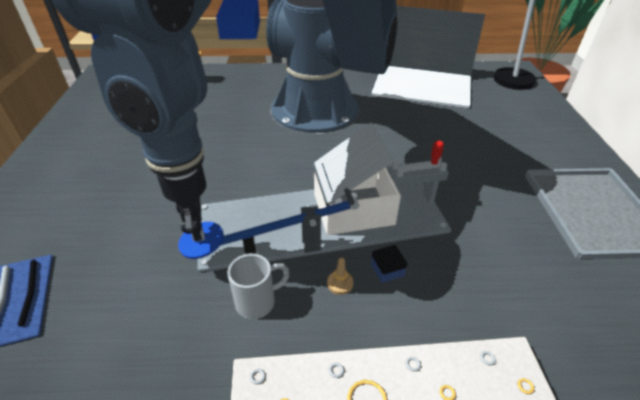

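View pics/t6.png

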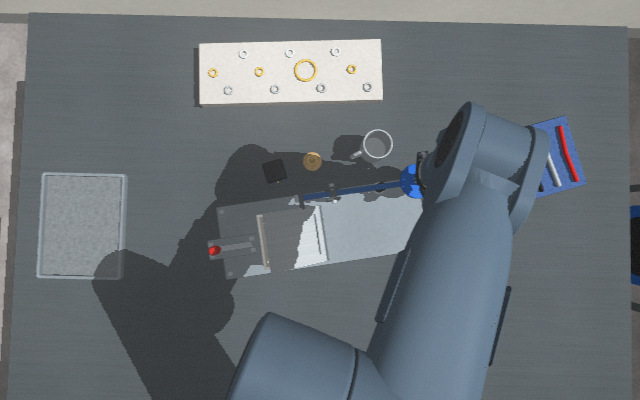

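The flap is open (free edge about 204 mm high, so roughly 0.6 rad), the knob is out, and the mug, cone and box are unmoved. I'll press 1 mm more and hold, to check it is steady.

Request:
carry_out([
  {"x": 0, "y": 0.001, "z": 0, "ax": 0, "ay": 0, "az": 0},
  {"x": 0, "y": 0.001, "z": 0, "ax": 0, "ay": 0, "az": 0},
  {"x": 0, "y": 0.001, "z": 0, "ax": 0, "ay": 0, "az": 0},
  {"x": 0, "y": 0.001, "z": 0, "ax": 0, "ay": 0, "az": 0},
])

```text
time: 10.5
eef_pos: [640.8, -240.8, 87.3]
tcp_rot: [-1.566, -0.141, 0.138]
contact_force: [-8.6, 7.9, 26.7]
opening: 0.001
```

```bash
python3 - <<'E'
from h import *
c=cam('scene');P=cloud(c)
Ys=np.array([-.174,.985]);X=np.array([.985,.174]);q=P[...,:2]-[510,2.];sx=q@X;sy=q@Ys
m=(abs(sx+10)<50)&(sy>15)&(sy<125)&(P[...,2]>112+.4*sy)
f=np.polyfit(sy[m],P[...,2][m],1);print('flap',m.sum(),np.arctan(f[0]),P[...,2][m].max())
s=robot.observe();print(s['time'],s['contact_force'],s['eef_pos'],s['joint_vel'].round(3))
import cv2
a=cv2.imread('pics/top0.png')[120:190,250:400].astype(int);b=cv2.imread('pics/t6.png')[120:190,250:400].astype(int)
for n,h in(('mug',0),('loose',1)): pass
E
```

```text
flap 1880 0.6234591238398308 199.73829925222122
10.55 [-9.53276691  8.26029174 26.93795192] [ 640.81609823 -240.74808183   87.30424429] [ 0.001 -0.002 -0.001  0.     0.     0.001]
```

Flap is at 0.62 rad, the lever is on its stop at a steady 27 N, and the arm is at rest. Handing in.

```bash
python3 -c "
from cell import hand_in
print(hand_in())"
```

```text
the job is handed in; nothing more can be done
None
```

The metal-offcuts box is open, and the closed fingers are still holding the blue pad down on its stop. I handed the job in at about 10.6 s.

- **Bolt:** I pushed the red knob back with the closed fingers. It moved about 38 mm, and the top view showed the tongue well clear of the flap edge.
- **Lever and flap:** I pressed the pad down until the force rose from about 9 N to a steady 27 N upward. The fingertips were then at a height of 87 mm; the pad should sit at about 89 mm at the stop. The flap measured about 0.62 rad open. A first rough fit gave 0.50 to 0.54 rad, but it included points that were not on the flap. The height of the flap's free edge, about 200 to 205 mm, agrees with about 0.6 rad.
- **Left alone:** The fingers stayed above or beside the flap at all times. The mug, ring box and ring cone look unmoved in the scene and top pictures. I judged that by eye only and did not measure it.
- **Side force:** About 12 N of sideways force remained at the wrist while holding.

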